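Hold the turntable for pouring

ROBOT

A 6-joint arm with a two-finger parallel gripper is mounted at the origin on a cart in front of the work surface, level with it; the furniture and walls round the work are solid. World frame = base frame: x ahead of the robot, y to its left, z up, the work surface at z = 0. Lengths are in m, angles in rad, forces in N, time in s.
With the tool pointing down it reaches from about 0.35 to 0.875 m from the base axis. Payload 4.2 kg.
Tool frame: the origin (TCP) lies midway between the tips of the shut fingers; the grasp point (between the pads) lies robot.hold_point_z behind it (robot.hold_point_z is the distance from the TCP to the grasp point, in m); z points along the fingers, y is the line along which they close (so a half turn about z gives the same grasp; the last joint's range is limited). The gripper opens to 85 mm and grips with 20 to 120 N. Pads are 22 mm wide; open, the fingers measure 114 mm over their backs; the gripper's body (76 mm by 85 mm) begins 54 mm behind the grasp point. The pads swing forward as they close: fully open they stand 13 mm farther back than shut.
Start: joints at [1.591, 0.385, 0.008, 0, -1.194, -0.259], TCP at [0.148, 0.607, 0.231] pointing down, gripper open.
Joint ranges: [-3.14, 3.14], [-1.21, 2.06], [-1.07, 1.41], [-3.16, 2.05], [-2.99, -0.16], [-3.1, 3.1]. Speed limits (rad/s): [2.79, 2.79, 3.14, 3.14, 3.14, 3.14].

INTERFACE

Orientations are given as [roll, pitch, yaw] about the fixed x, y, z axes, in that order (R = Rz(yaw) Ry(pitch) Rx(roll)).
In Python, from rig import monitor, optics, job, robot gives the robot as it stands.
- The arm moves only by the shell command python3 -m inch 'ROWS' [FORCE]. ROWS is JSON, a list of rows, each an object of numbers: "dx", "dy", "dz": the shift along the tool's x, y, z in m; "ax", "ay", "az": the turn, a rotation vector about the tool's x, y, z in rad; "grip": the finger opening in m, from 0 to 0.0854. A call has 1 to 10 rows; each row is the pose to reach, as a shift and turn from the pose commanded when the call began, along the tool's axes at that moment; what a row does not reach only later rows make up. A row lasts 1/10 s, in which the tool goes at most 50 mm and 8.59 degrees, less where a joint would pass 70% of its speed; a pose out of reach is approached as far as the arm can. A call with a gripper value outside its range is refused whole. The fingers move at their own pace and stop on an object; FORCE is the grip in N (left out, the last holds). Time passes only in rows, so rows that repeat a pose let the fingers close. It gives the time, the measured TCP pose, the force, the opening and the grip force at its end, in the units of the state.
- monitor.get_state(): the state, without advancing time (a new reading comes with each control period).
- optics.grab_frame(name): name is "side" or "top"; returns (picture, depth): 480x640x3 uint8, blue, green, red; 480x640 float32, m along the optical axis (not along the pixel's ray), 0 where there is no reading.
- optics.camera_info(name): a dict with "intrinsics" (3x3 intrinsics, pixels), "rvec" (rotation vector, rad) and "tvec" (3), from world to camera coordinates, as OpenCV has them. Camera axes: x right, y down, z forward; pixel columns grow to the right and rows downward; lengths in m; the calibration is good to about 2 mm. A picture is of the moment at which its call begins. camera_info takes no time and is no camera call.
- job.sign_off(): hands the job in; it is judged then, once.
The state is a dict: "time_s": time; "q": joint angles; "dq": joint speeds; "joint_torque": joint torques, N m; "tcp_pos": TCP position; "tcp_rot": TCP orientation; "wrist_force": force on the tool from outside, world axes, zero at the start; "moment": the same for the moment, N m; "gripper_width": finger opening in m; "finger_force": force on a finger pad.
Only numpy, scipy, OpenCV 4.12 (cv2) and the standard library are available. Lean on these libraries where they do the work, as an engineer would, in place of code of your own. Each camera call takes 0.05 s, during which the arm holds its last target. There are 200 camera calls.

TASK

I want to pour some paint into the open beaker on the turntable. First switch the turntable's drive off by throwing the lever of the switch box fully over to the side away from the robot, before anything turns; then turn the turntable smoothly, without spinning it, until the open beaker stands in line with the steel pointer on the foot. Grip the wooden handle in the middle and finish still holding it so that the turntable stays still; do not let go, and leave the loose things on the bench alone.

Things in the scene. Friction and masses are not known exactly. Their poses are not given: they have to be found in the camera images.
- turntable_foot: Round grey foot of the turntable, 184 mm across and fixed to the bench; origin at the centre of its underside, on the vertical axis of the turntable, z up. Its -x axis points from the turntable's axis to the pointer. Above it turns the deck, a plywood disc 250 mm across, its top 44 mm above the bench.
- pointer (a point): Arrow head of the pointer: a steel upright 22 mm wide on an arm of the foot, just outside the edge of the deck on the side that roughly faces the robot. The point lies 150 mm from the turntable's axis, 68 mm above the bench; the steel reaches up to 71 mm.
- turntable (a joint): Turning of the deck on the foot, rad, counter-clockwise positive seen from above; at 0 (or a whole number of turns) the beaker is in line with the pointer. The deck turns freely with slight friction (about 0.06 N m) and stays where it is left.
- beaker_mouth (a point): Centre of the mouth of the open beaker, the only vessel on the deck without a lid: pale, 70 mm wide at the rim, 77 mm tall, tapering down. The point is 80 mm from the turntable's axis, 121 mm above the bench. Three lidded tins, up to 71 mm wide and 71 mm tall, stand like it 90 degrees apart round the deck; all four are fixed to it.
- turn_handle: Wooden bar that is the handle of the turntable, on a steel post 11 mm thick on the turntable's axis, above the tins: 90 mm long along its x axis, 14 mm wide along y, 30 mm tall; origin at the bar's centre, on the turntable's axis, 169 mm above the bench. It turns with the deck; its -x end points over the beaker.
- switch_box: Grey drive switch box fixed to the bench, 90 mm along x, 70 mm along y, 36 mm tall, with a steel foot strip 114 mm long; origin at the centre of its underside. The lever swings along its x axis, over the box; -x is the side that roughly faces the robot.
- switch_lever (a joint): Throw lever of the switch box, rad: 0 = on, leaning 40 degrees to the box's -x side, towards the robot; 1.4 = off, leaning 40 degrees to +x, away from the robot. Pivot across the box 48 mm above the bench. A weighted handle makes it fall to the nearer end by itself once past upright (0.7); it takes under 2 N to push.
- lever_tip (a point): End of the switch lever, 92 mm from its pivot: end of a black round grip 26 mm thick and 38 mm long on a flat steel arm 16 mm wide. When on it is 59 mm to the box's -x side of the pivot and 118 mm above the bench; upright it is 140 mm above the bench.
- sanding_block: Loose bystander: sanding block 64 x 102 x 26 mm lying on the bench; origin at the centre of its underside.
- tape_masking: Loose bystander: roll of tape 104 mm across, 24 mm tall, lying flat; origin at the centre of its underside.
- screwdriver: Loose bystander: screwdriver 200 mm long, 27 mm thick, lying on the bench; origin under its middle.

How it is judged:
By the outcome, as a careful person would: the job done as asked, in the order asked, and still so for the second after the job is handed in, while the arm keeps its last pose, push and grip.
It also fails if it takes over 72 s, if anything falls off the work surface, if the arm or the gripper's body presses on something with over 40 N, if the wrist force passes 120 N, or if a joint passes its speed limit or range.

## Working session

There is one attempt and no reset: what is moved stays moved. The work goes in short steps, Python scripts to look and compute and a shell command to move; the robot and the scene stay as the last step left them, time stands still between calls to the robot, and variables do not carry over. Pictures are saved under pics/ and viewed, at most 10 in all, crops included, and the job is handed in when it is done.

```bash
mkdir -p pics; ls; cat > h.py <<'E'
import numpy as np, cv2
from scipy.spatial.transform import Rotation as R
from rig import monitor, optics, job, robot
def cloud(name):
    im,d=optics.grab_frame(name); ci=optics.camera_info(name)
    K=np.array(ci["intrinsics"]); Rm=cv2.Rodrigues(np.array(ci["rvec"],float))[0]; t=np.array(ci["tvec"],float).ravel()
    v,u=np.mgrid[:480,:640]; 
    P=np.stack([(u-K[0,2])/K[0,0]*d,(v-K[1,2])/K[1,1]*d,d],-1)
    W=(P-t)@Rm; W[d==0]=np.nan
    return im,W
def T():
    s=monitor.get_state(); return np.array(s["tcp_pos"]),R.from_euler("xyz",s["tcp_rot"]),s
E
python3 - <<'E'
from h import *
for n in("top","side"):
    im,W=cloud(n); cv2.imwrite(f"pics/{n}1.png",im); np.save(n+".npy",W)
p,r,s=T(); print(p,s["tcp_rot"],r.as_matrix().round(3),robot.hold_point_z,s["wrist_force"])
E
```

```text
pics
[0.14768696 0.60674278 0.23030783] [ 3.13958455e+00 -9.37357253e-05 -2.38980531e-01] [[ 0.972 -0.237 -0.   ]
 [-0.237 -0.972 -0.002]
 [ 0.     0.002 -1.   ]] 0.0187 [-0.28263999  0.48812978  0.50363411]
```

View pics/top1.png

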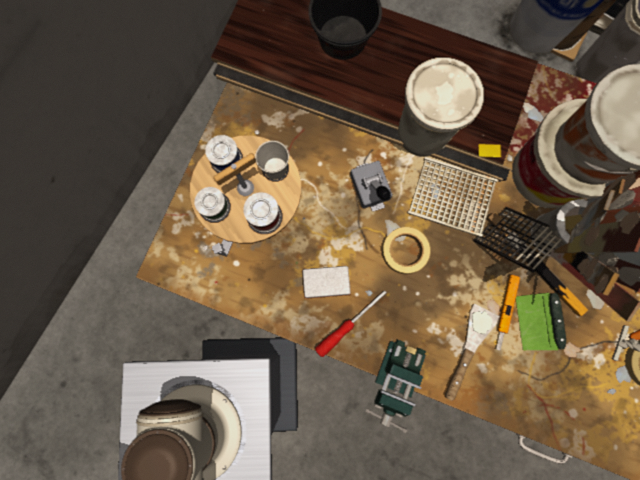

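View pics/side1.png

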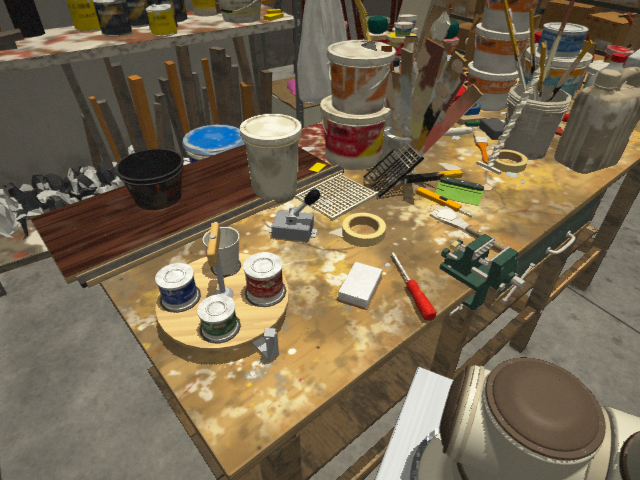

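The top view shows the turntable centred near (245,188), the pointer at (222,248), the open beaker at (272,160) and the handle bar running (220,182)–(255,160). The switch box is at (370,187), with its black grip at (383,193). In the side view the lever grip is at (313,196), the beaker at (222,250) and the pointer at (268,343).

```bash
python3 - <<'E'
from h import *
from scipy.optimize import least_squares
W=np.load("top.npy");S=np.load("side.npy")
for n,A,uvs in(("top",W,[(222,248),(245,188),(238,172),(272,147),(272,160),(222,150),(210,203),(262,210),(370,172),(360,190),(384,193),(382,188),(405,250),(326,283),(338,340),(200,430)]),("side",S,[(313,196),(290,222),(268,343),(214,245),(175,270),(216,305),(264,262)])):
    for u,v in uvs: print(n,u,v,A[v,u].round(3))
def sel(zl,zh,box):
    o=[]
    for A in(W,S):
        Q=A.reshape(-1,3); m=(Q[:,2]>zl)&(Q[:,2]<zh)&(Q[:,0]>box[0])&(Q[:,0]<box[1])&(Q[:,1]>box[2])&(Q[:,1]<box[3]); o.append(Q[m])
    return o
c=W[188,245][:2]
b=(c[0]-.2,c[0]+.2,c[1]-.2,c[1]+.2)
for n,zl,zh in(("handle",.175,.20),("rim",.115,.125),("lids",.108,.12),("deck",.041,.047)):
    for q in sel(zl,zh,b): print(n,len(q),q.mean(0).round(4),np.ptp(q,0).round(3) if len(q) else"")
E
```

```text
top 222 248 [ 0.393 -0.058  0.009]
top 245 188 [ 0.518 -0.117  0.055]
top 238 172 [ 0.518 -0.12   0.165]
top 272 147 [ 0.596 -0.181  0.094]
top 272 160 [ 0.585 -0.176  0.045]
top 222 150 [ 0.591 -0.074  0.098]
top 210 203 [ 0.476 -0.049  0.09 ]
top 262 210 [ 0.453 -0.161  0.112]
top 370 172 [ 0.554 -0.396  0.036]
top 360 190 [ 0.512 -0.372  0.035]
top 384 193 [ 0.479 -0.411  0.122]
top 382 188 [ 0.492 -0.409  0.115]
top 405 250 [ 0.378 -0.471  0.002]
top 326 283 [ 0.307 -0.289  0.028]
top 338 340 [ 0.184 -0.312  0.019]
top 200 430 [ 0.041 -0.055  0.166]
side 313 196 [ 0.477 -0.402  0.114]
side 290 222 [ 0.528 -0.382  0.039]
side 268 343 [ 0.382 -0.048  0.055]
side 214 245 [ 0.507 -0.098  0.184]
side 175 270 [ 0.6   -0.085  0.101]
side 216 305 [ 0.486 -0.054  0.092]
side 264 262 [ 0.46  -0.169  0.109]
handle 354 [ 0.5211 -0.1153  0.1825] [0.054 0.08  0.013]
handle 311 [ 0.5192 -0.1096  0.1827] [0.056 0.079 0.013]
rim 353 [ 0.5115 -0.1681  0.1175] [0.179 0.106 0.008]
rim 320 [ 0.5167 -0.1673  0.1175] [0.181 0.109 0.01 ]
lids 1083 [ 0.475  -0.1607  0.1135] [0.179 0.106 0.012]
lids 1137 [ 0.4798 -0.1611  0.1136] [0.18  0.108 0.012]
deck 4635 [ 0.5104 -0.1199  0.044 ] [0.271 0.247 0.006]
deck 4795 [ 0.5066 -0.084   0.0443] [0.268 0.247 0.006]
```

```bash
cat > fit.py <<'E'
from h import *
from scipy.optimize import least_squares
def near(A,c,rad,zl,zh):
    Q=A.reshape(-1,3); return Q[(np.hypot(Q[:,0]-c[0],Q[:,1]-c[1])<rad)&(Q[:,2]>zl)&(Q[:,2]<zh)]
def circ(q,r,c0): # robust circle on points
    f=least_squares(lambda p:np.hypot(q[:,0]-p[0],q[:,1]-p[1])-r,c0,loss="soft_l1",f_scale=.002); return f.x
def hull(q): return cv2.convexHull(q[:,:2].astype(np.float32))[:,0]
def rect(q):
    (c,s,a)=cv2.minAreaRect(q[:,:2].astype(np.float32)); return np.array(c).round(4),np.array(s).round(4),round(a,1)
if __name__=="__main__":
    W=np.load("top.npy");S=np.load("side.npy")
    for n,A in(("top",W),("side",S)):
        d=near(A,(.52,-.115),.133,.040,.048); print(n,"deck",circ(hull(d),.125,[.52,-.115]).round(4))
        h=near(A,(.52,-.115),.06,.18,.19); print(" handle",len(h),rect(h),h[:,2].max())
        b=near(A,(.578,-.17),.055,.116,.128)
        print(" rim",len(b),circ(b,.034,[.578,-.17]).round(4),rect(b))
        p=near(A,(.385,-.05),.03,.045,.08); print(" pointer",len(p),p.mean(0).round(4),rect(p),p[:,2].max().round(4))
        x=near(A,(.53,-.38),.08,.030,.0385); print(" box",len(x),rect(x))
        g=near(A,(.482,-.405),.04,.085,.15); print(" grip",len(g),g.mean(0).round(4),rect(g),g[:,2].max())
        l=near(A,(.525,-.385),.05,.05,.085); print(" arm",len(l),l.mean(0).round(4))
        for t in((.6,-.08),(.478,-.05),(.455,-.165)):
            k=near(A,t,.05,.105,.122); print(" lid",len(k),rect(k))
E
python3 fit.py
```

```text
top deck [ 0.523  -0.1149]
 handle 304 (array([ 0.5223, -0.1153]), array([0.0143, 0.0882]), 31.6) 0.1884478132126834
 rim 152 [ 0.5649 -0.1825] (array([ 0.5652, -0.1823]), array([0.0688, 0.069 ]), 0.5)
 pointer 86 [ 0.3829 -0.0602  0.0684] (array([ 0.3911, -0.0571]), array([0.0373, 0.0205]), 12.3) 0.075
 box 755 (array([ 0.5297, -0.3975]), array([0.0908, 0.0699]), 17.1)
 grip 166 [ 0.4818 -0.4099  0.115 ] (array([ 0.4833, -0.4114]), array([0.028 , 0.0331]), 85.8) 0.12509850342197906
 arm 194 [ 0.5246 -0.3978  0.0615]
 lid 14 (array([ 0.5916, -0.0729]), array([0.0583, 0.0352]), 72.2)
 lid 0 (array([0., 0.]), array([0., 0.]), 0.0)
 lid 908 (array([ 0.455 , -0.1573]), array([0.0699, 0.0695]), 62.9)
side deck [ 0.5238 -0.1144]
 handle 264 (array([ 0.5237, -0.1145]), array([0.014, 0.091]), 31.8) 0.1879074732977716
 rim 140 [ 0.566  -0.1822] (array([ 0.567 , -0.1838]), array([0.0706, 0.0664]), 11.6)
 pointer 208 [ 0.3824 -0.0569  0.063 ] (array([ 0.3904, -0.0628]), array([0.0228, 0.0354]), 57.7) 0.0732
 box 587 (array([ 0.5297, -0.3959]), array([0.0898, 0.0736]), 17.0)
 grip 186 [ 0.4832 -0.4047  0.108 ] (array([ 0.4843, -0.4057]), array([0.0365, 0.0217]), 27.8) 0.12338981101721852
 arm 151 [ 0.5227 -0.3939  0.0619]
 lid 2 (array([ 0.5899, -0.0682]), array([0.0549, 0.    ]), -128.2)
 lid 0 (array([0., 0.]), array([0., 0.]), 0.0)
 lid 904 (array([ 0.4563, -0.157 ]), array([0.0692, 0.0718]), 33.0)
```

```bash
python3 - <<'E'
from fit import *
W=np.load("top.npy");S=np.load("side.npy"); c=np.array([.523,-.1148])
out=[]
for n,A,(u,v) in(("top",W,(222,248)),("side",S,(265,345))):
    for zl in(.05,.06,.066):
        p=near(A,(.385,-.058),.03,zl,.08); d=p[:,:2]-c; a=np.degrees(np.arctan2(d[:,1],d[:,0])); r=np.hypot(*d.T)
        print(n,zl,len(p),"ang med",np.median(a).round(2),"pct",np.percentile(a,[3,97]).round(2),"mid",np.percentile(a,[3,97]).mean().round(2),"r",np.percentile(r,[3,50,97]).round(4))
    im=cv2.imread(f"pics/{n}1.png")
    k=im[v-28:v+28,u-35:u+35]; out.append(cv2.resize(k,None,fx=5.6,fy=5.6,interpolation=cv2.INTER_CUBIC))
    ci=optics.camera_info(n)
    a=np.radians([155,157,158,159,161]); P=np.c_[c+.15*np.c_[np.cos(a),np.sin(a)],np.full(5,.068)]
    uv=cv2.projectPoints(P,np.array(ci["rvec"],float),np.array(ci["tvec"],float),np.array(ci["intrinsics"]),None)[0][:,0]
    for i,q in enumerate((uv-[u-35,v-28]+.5)*5.6): cv2.circle(out[-1],tuple(int(z) for z in q),2,[(0,0,255),(0,255,0),(255,0,0),(0,255,255),(255,0,255)][i],-1)
cv2.imwrite("pics/ptr.png",np.hstack(out))
E
```

```text
top 0.05 84 ang med 158.66 pct [154.73 162.46] mid 158.6 r [0.1411 0.1511 0.1589]
top 0.06 80 ang med 158.56 pct [154.72 162.44] mid 158.58 r [0.141  0.1506 0.1591]
top 0.066 73 ang med 158.38 pct [154.72 162.35] mid 158.54 r [0.1409 0.1502 0.1593]
side 0.05 182 ang med 157.6 pct [153.87 161.75] mid 157.81 r [0.1409 0.1539 0.1584]
side 0.06 135 ang med 157.7 pct [153.85 161.75] mid 157.8 r [0.1405 0.1519 0.1593]
side 0.066 116 ang med 157.86 pct [153.93 161.76] mid 157.84 r [0.1398 0.1505 0.1591]
```

View pics/ptr.png

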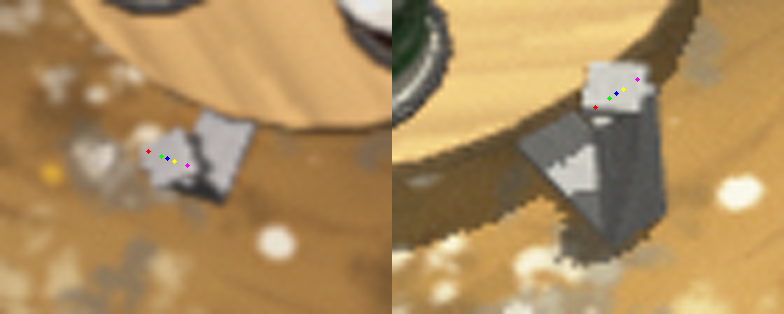

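The pointer lies at 158.2° seen from the axis (0.523, -0.115). The beaker is at -58°, so the turn is -144°. The box yaw is 17° and its pivot is at (0.530, -0.397). I'll move to the lever with the fingers shut.

```bash
cat > to.py <<'E'
# usage: to.py x y z yawdeg -> delta in tool axes
import sys; from h import *
p,r,s=T(); x=list(map(float,sys.argv[1:]))
print("t",s["time_s"],"pos",p.round(4),"yaw",np.degrees(s["tcp_rot"][2]).round(2),"rp",np.round(s["tcp_rot"][:2],4),"q",np.round(s["q"],3),"F",np.round(s["wrist_force"],1),"w",s["gripper_width"])
if x:
    tgt=R.from_euler("xyz",[np.pi,0,np.radians(x[3])])
    print("d",r.inv().apply(np.array(x[:3])-p).round(4),"a",(r.inv()*tgt).as_rotvec().round(4))
E
python3 -m inch '[{"dx":0.02,"dy":0.01,"dz":-0.02,"grip":0},{"dx":0.06,"dy":0.035,"dz":-0.04,"grip":0},{"dx":0.1,"dy":0.06,"dz":-0.06,"az":-0.1,"grip":0},{"dx":0.14,"dy":0.085,"dz":-0.08,"az":-0.15,"grip":0},{"dx":0.18,"dy":0.11,"dz":-0.09,"az":-0.2,"grip":0},{"dx":0.22,"dy":0.135,"dz":-0.09,"az":-0.26,"grip":0},{"dx":0.26,"dy":0.16,"dz":-0.09,"az":-0.33,"grip":0},{"dx":0.3,"dy":0.185,"dz":-0.09,"az":-0.4,"grip":0},{"dx":0.34,"dy":0.21,"dz":-0.09,"az":-0.47,"grip":0},{"dx":0.366,"dy":0.227,"dz":-0.09,"az":-0.53,"grip":0}]' && python3 to.py 0.43 -0.15 0.32 17
```

```text
schema error: expected keys dx, dy, dz, ax, ay, az, grip
```

```bash

python3 -m inch '[{"dx":0.02,"dy":0.01,"dz":-0.02,"ax":0,"ay":0,"az":0,"grip":0},{"dx":0.06,"dy":0.035,"dz":-0.04,"ax":0,"ay":0,"az":-0.05,"grip":0},{"dx":0.1,"dy":0.06,"dz":-0.06,"ax":0,"ay":0,"az":-0.1,"grip":0},{"dx":0.14,"dy":0.085,"dz":-0.08,"ax":0,"ay":0,"az":-0.15,"grip":0},{"dx":0.18,"dy":0.11,"dz":-0.09,"ax":0,"ay":0,"az":-0.2,"grip":0},{"dx":0.22,"dy":0.135,"dz":-0.09,"ax":0,"ay":0,"az":-0.26,"grip":0},{"dx":0.26,"dy":0.16,"dz":-0.09,"ax":0,"ay":0,"az":-0.33,"grip":0},{"dx":0.3,"dy":0.185,"dz":-0.09,"ax":0,"ay":0,"az":-0.4,"grip":0},{"dx":0.34,"dy":0.21,"dz":-0.09,"ax":0,"ay":0,"az":-0.47,"grip":0},{"dx":0.366,"dy":0.227,"dz":-0.09,"ax":0,"ay":0,"az":-0.53,"grip":0}]' && python3 to.py 0.43 -0.15 0.32 17
```

```text
time_s: 1.1
tcp_pos: [0.451, 0.2977, 0.321]
tcp_rot: [3.141, 0.001, 0.292]
wrist_force: [0.6, 0.7, -0.6]
gripper_width: 0.0002
finger_force: 0.0
t 1.1 pos [0.451  0.2977 0.321 ] yaw 16.73 rp [3.1411e+00 8.0000e-04] q [ 0.884  0.189 -0.043 -0.    -1.34   0.979] F [ 0.6  0.7 -0.6] w 0.0002357827236195537
d [-0.149   0.4227  0.0013] a [ 0.0005  0.0008 -0.0048]
```

```bash

python3 -m inch '[{"dx":-0.01,"dy":0.03,"dz":0,"ax":0,"ay":0,"az":0,"grip":0},{"dx":-0.025,"dy":0.07,"dz":0,"ax":0,"ay":0,"az":0,"grip":0},{"dx":-0.04,"dy":0.115,"dz":0,"ax":0,"ay":0,"az":0,"grip":0},{"dx":-0.055,"dy":0.16,"dz":0,"ax":0,"ay":0,"az":0,"grip":0},{"dx":-0.07,"dy":0.205,"dz":0,"ax":0,"ay":0,"az":0,"grip":0},{"dx":-0.085,"dy":0.25,"dz":0,"ax":0,"ay":0,"az":0,"grip":0},{"dx":-0.1,"dy":0.295,"dz":0,"ax":0,"ay":0,"az":0,"grip":0},{"dx":-0.12,"dy":0.34,"dz":0,"ax":0,"ay":0,"az":0,"grip":0},{"dx":-0.135,"dy":0.385,"dz":0,"ax":0,"ay":0,"az":0,"grip":0},{"dx":-0.15,"dy":0.423,"dz":0,"ax":0,"ay":0,"az":-0.005,"grip":0}]' && python3 to.py 0.434 -0.426 0.2 17
```

```text
time_s: 2.1
tcp_pos: [0.4267, -0.1502, 0.3211]
tcp_rot: [-3.141, 0.0, 0.296]
wrist_force: [0.8, -0.2, -0.4]
gripper_width: 0.0005
finger_force: 0.0
t 2.1 pos [ 0.4267 -0.1502  0.3211] yaw 16.94 rp [-3.1414e+00  2.0000e-04] q [ 0.023  0.027 -0.228 -0.    -1.316  1.844] F [ 0.8 -0.2 -0.4] w 0.000540427496613344
d [-0.0733  0.266   0.1211] a [-0.0002  0.0002 -0.001 ]
```

```bash

python3 -m inch '[{"dx":-0.01,"dy":0.03,"dz":0,"ax":0,"ay":0,"az":0,"grip":0},{"dx":-0.02,"dy":0.07,"dz":0.01,"ax":0,"ay":0,"az":0,"grip":0},{"dx":-0.03,"dy":0.11,"dz":0.02,"ax":0,"ay":0,"az":0,"grip":0},{"dx":-0.04,"dy":0.15,"dz":0.04,"ax":0,"ay":0,"az":0,"grip":0},{"dx":-0.05,"dy":0.185,"dz":0.06,"ax":0,"ay":0,"az":0,"grip":0},{"dx":-0.06,"dy":0.22,"dz":0.08,"ax":0,"ay":0,"az":0,"grip":0},{"dx":-0.068,"dy":0.25,"dz":0.1,"ax":0,"ay":0,"az":0,"grip":0},{"dx":-0.073,"dy":0.266,"dz":0.12,"ax":0,"ay":0,"az":0,"grip":0},{"dx":-0.073,"dy":0.266,"dz":0.12,"ax":0,"ay":0,"az":0,"grip":0}]' && python3 to.py 0.434 -0.426 0.095 17 && python3 - <<'E'
from h import *
im,W=cloud("side"); cv2.imwrite("pics/side2.png",cv2.resize(im[130:330,180:440],None,fx=3,fy=3))
E
```

```text
time_s: 3.0
tcp_pos: [0.4332, -0.4244, 0.1967]
tcp_rot: [-3.135, 0.005, 0.293]
wrist_force: [0.6, 0.6, -0.3]
gripper_width: -0.0002
finger_force: 0.0
t 3.0 pos [ 0.4332 -0.4244  0.1967] yaw 16.78 rp [-3.1349  0.005 ] q [-5.090e-01  3.830e-01 -8.400e-02 -1.000e-03 -1.112e+00  2.373e+00] F [ 0.6  0.6 -0.3] w -0.00018111453617536925
d [0.0008 0.0024 0.1016] a [-0.0067  0.005  -0.0039]
```

View pics/side2.png

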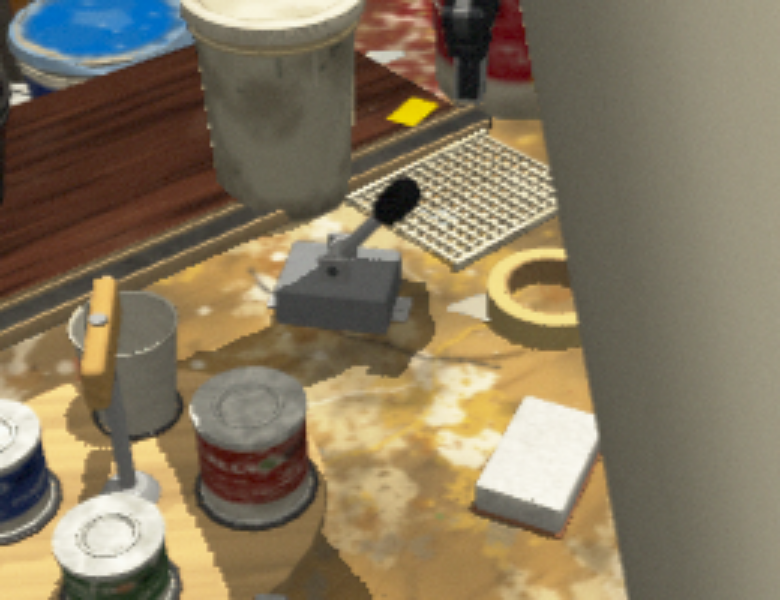

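The crop shows the shut fingers at about (470,90), above and beyond the lever grip at (400,200). The lever is still on and the path down is clear. Next I descend, then push along tool +x.

```bash

python3 -m inch '[{"dx":0,"dy":0.002,"dz":0.03,"ax":0,"ay":0,"az":0,"grip":0},{"dx":0,"dy":0.002,"dz":0.06,"ax":0,"ay":0,"az":0,"grip":0},{"dx":0,"dy":0.002,"dz":0.085,"ax":0,"ay":0,"az":0,"grip":0},{"dx":0,"dy":0.002,"dz":0.1,"ax":0,"ay":0,"az":0,"grip":0},{"dx":0,"dy":0.002,"dz":0.1,"ax":0,"ay":0,"az":0,"grip":0}]' && python3 to.py 0.53 -0.397 0.095 17
```

```text
time_s: 3.55
tcp_pos: [0.4353, -0.4242, 0.1001]
tcp_rot: [-3.139, 0.002, 0.297]
wrist_force: [0.7, 0.4, 0.1]
gripper_width: 0.0003
finger_force: 0.0
t 3.55 pos [ 0.4353 -0.4242  0.1001] yaw 17.03 rp [-3.1388e+00  2.2000e-03] q [-0.507  0.477 -0.202 -0.    -0.896  2.375] F [0.7 0.4 0.1] w 0.000282018685735213
d [0.0986 0.0017 0.0049] a [-0.0028  0.0022  0.0005]
```

```bash

python3 -m inch '[{"dx":0.01,"dy":0,"dz":0.003,"ax":0,"ay":0,"az":0,"grip":0},{"dx":0.02,"dy":0,"dz":0.003,"ax":0,"ay":0,"az":0,"grip":0},{"dx":0.03,"dy":0,"dz":0.003,"ax":0,"ay":0,"az":0,"grip":0},{"dx":0.04,"dy":0,"dz":0.003,"ax":0,"ay":0,"az":0,"grip":0},{"dx":0.05,"dy":0,"dz":0.003,"ax":0,"ay":0,"az":0,"grip":0}]' && 
python3 -m inch '[{"dx":0.01,"dy":0,"dz":0,"ax":0,"ay":0,"az":0,"grip":0},{"dx":0.02,"dy":0,"dz":0,"ax":0,"ay":0,"az":0,"grip":0},{"dx":0.03,"dy":0,"dz":0,"ax":0,"ay":0,"az":0,"grip":0},{"dx":0.04,"dy":0,"dz":0,"ax":0,"ay":0,"az":0,"grip":0},{"dx":0.05,"dy":0,"dz":0,"ax":0,"ay":0,"az":0,"grip":0},{"dx":0.055,"dy":0,"dz":0,"ax":0,"ay":0,"az":0,"grip":0},{"dx":0.055,"dy":0,"dz":0,"ax":0,"ay":0,"az":0,"grip":0},{"dx":0.04,"dy":0,"dz":0,"ax":0,"ay":0,"az":0,"grip":0},{"dx":0.02,"dy":0,"dz":0,"ax":0,"ay":0,"az":0,"grip":0}]' && python3 to.py 0.51 -0.404 0.3 17; python3 - <<'E'
from h import *
im,W=cloud("side"); cv2.imwrite("pics/side3.png",cv2.resize(im[130:270,240:440],None,fx=3,fy=3)); np.save("side.npy",W)
E
```

```text
time_s: 4.05
tcp_pos: [0.4851, -0.4109, 0.0989]
tcp_rot: [3.141, -0.001, 0.296]
wrist_force: [-1.6, -1.0, 1.1]
gripper_width: 0.0003
finger_force: 0.5
time_s: 4.95
tcp_pos: [0.502, -0.4053, 0.098]
tcp_rot: [-3.141, 0.0, 0.297]
wrist_force: [-0.4, 0.1, -0.1]
gripper_width: -0.0002
finger_force: 0.0
t 4.95 pos [ 0.502  -0.4053  0.098 ] yaw 17.01 rp [-3.1412e+00  3.0000e-04] q [-0.429  0.532 -0.107 -0.    -0.932  2.297] F [-0.4  0.1 -0.1] w -0.00017018229773984545
d [ 0.008  0.001 -0.202] a [-0.0004  0.0003  0.0002]
```

View pics/side3.png

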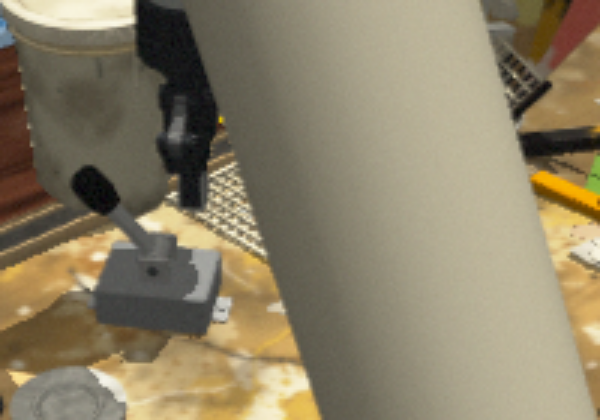

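The lever grip is now at (95,190) in the crop, leaning to the far side, and the fingers have backed off. I'll check its position in numbers while lifting and turning towards the handle.

```bash
python3 - <<'E'
from fit import *
g=near(np.load("side.npy"),(.576,-.383),.04,.085,.15); c=np.array([.5297,-.397]); u=np.array([np.cos(.297),np.sin(.297)])
print("grip along box x",((g[:,:2]-c)@u).min(),((g[:,:2]-c)@u).max(),"z",g[:,2].max(),len(g))
E
python3 -m inch '[{"dx":0,"dy":0,"dz":-0.02,"ax":0,"ay":0,"az":0,"grip":0},{"dx":0,"dy":0,"dz":-0.06,"ax":0,"ay":0,"az":0,"grip":0},{"dx":0,"dy":0,"dz":-0.1,"ax":0,"ay":0,"az":0.1,"grip":0},{"dx":0,"dy":0,"dz":-0.14,"ax":0,"ay":0,"az":0.24,"grip":0},{"dx":0,"dy":0,"dz":-0.18,"ax":0,"ay":0,"az":0.38,"grip":0},{"dx":0,"dy":0,"dz":-0.2,"ax":0,"ay":0,"az":0.52,"grip":0},{"dx":0,"dy":0,"dz":-0.2,"ax":0,"ay":0,"az":0.66,"grip":0.03},{"dx":0,"dy":0,"dz":-0.2,"ax":0,"ay":0,"az":0.8,"grip":0.06},{"dx":0,"dy":0,"dz":-0.2,"ax":0,"ay":0,"az":0.94,"grip":0.06},{"dx":0,"dy":0,"dz":-0.2,"ax":0,"ay":0,"az":1.08,"grip":0.06}]' && python3 to.py 0.523 -0.1148 0.28 -58.2
```

```text
grip along box x 0.02550090016672685 0.06552553925927643 z 0.12444592141435613 198
time_s: 6.0
tcp_pos: [0.5013, -0.4056, 0.2983]
tcp_rot: [-3.142, 0.001, -0.791]
wrist_force: [-0.2, -0.1, 0.6]
gripper_width: 0.0578
finger_force: 0.0
t 6.0 pos [ 0.5013 -0.4056  0.2983] yaw -45.31 rp [-3.1415e+00  7.0000e-04] q [-0.43   0.386  0.175 -0.    -1.361  1.21 ] F [-0.2 -0.1  0.6] w 0.057845158872055664
d [-0.1915 -0.2199  0.0185] a [0.     0.0007 0.225 ]
```

```bash

python3 -m inch '[{"dx":-0.02,"dy":-0.022,"dz":0,"ax":0,"ay":0,"az":0.05,"grip":0.06},{"dx":-0.05,"dy":-0.055,"dz":0,"ax":0,"ay":0,"az":0.1,"grip":0.06},{"dx":-0.08,"dy":-0.09,"dz":0,"ax":0,"ay":0,"az":0.15,"grip":0.06},{"dx":-0.11,"dy":-0.125,"dz":0,"ax":0,"ay":0,"az":0.2,"grip":0.06},{"dx":-0.14,"dy":-0.16,"dz":0,"ax":0,"ay":0,"az":0.225,"grip":0.06},{"dx":-0.17,"dy":-0.195,"dz":0.01,"ax":0,"ay":0,"az":0.225,"grip":0.06},{"dx":-0.185,"dy":-0.212,"dz":0.018,"ax":0,"ay":0,"az":0.225,"grip":0.06},{"dx":-0.1915,"dy":-0.22,"dz":0.018,"ax":0,"ay":0,"az":0.225,"grip":0.06},{"dx":-0.1915,"dy":-0.22,"dz":0.018,"ax":0,"ay":0,"az":0.225,"grip":0.06}]' && python3 to.py 0.523 -0.1148 0.150 -58.2; python3 - <<'E'
from h import *
im,W=cloud("top"); cv2.imwrite("pics/top4.png",cv2.resize(im[90:290,150:400],None,fx=3,fy=3))
from fit import *
im,S=cloud("side")
for A in(W,S):
    b=near(A,(.566,-.182),.055,.116,.128); print(len(b),circ(b,.034,[.566,-.182]).round(4) if len(b)>20 else "")
E
```

```text
time_s: 6.9
tcp_pos: [0.522, -0.1141, 0.2806]
tcp_rot: [3.142, -0.0, -1.008]
wrist_force: [0.6, 0.2, 0.3]
gripper_width: 0.0599
finger_force: 0.0
t 6.9 pos [ 0.522  -0.1141  0.2806] yaw -57.73 rp [ 3.1415e+00 -2.0000e-04] q [ 0.089  0.197 -0.132  0.    -1.242  0.475] F [0.6 0.2 0.3] w 0.059860878387548055
d [ 0.0011 -0.0005  0.1306] a [ 0.0001 -0.0002  0.0082]
150 [ 0.5649 -0.1826]
141 [ 0.5663 -0.1823]
```

View pics/top4.png

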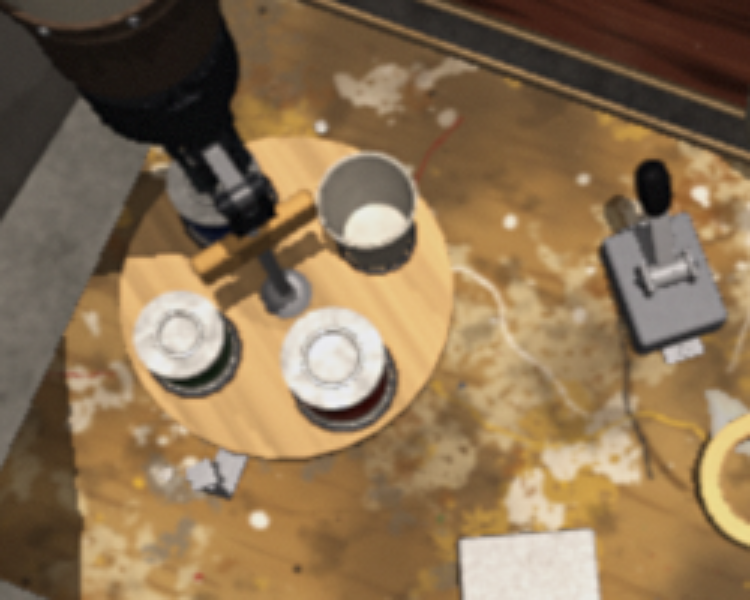

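The deck has not moved, the lever is off at (652,185), and the gripper hangs over the handle at (245,200), shifted in the picture by its height. I descend and grip.

```bash

python3 -m inch '[{"dx":0.001,"dy":0,"dz":0.025,"ax":0,"ay":0,"az":0.008,"grip":0.06},{"dx":0.001,"dy":0,"dz":0.055,"ax":0,"ay":0,"az":0.008,"grip":0.06},{"dx":0.001,"dy":0,"dz":0.085,"ax":0,"ay":0,"az":0.008,"grip":0.06},{"dx":0.001,"dy":0,"dz":0.11,"ax":0,"ay":0,"az":0.008,"grip":0.06},{"dx":0.001,"dy":0,"dz":0.125,"ax":0,"ay":0,"az":0.008,"grip":0.06},{"dx":0.001,"dy":0,"dz":0.13,"ax":0,"ay":0,"az":0.008,"grip":0.06},{"dx":0.001,"dy":0,"dz":0.13,"ax":0,"ay":0,"az":0.008,"grip":0.06}]' && python3 to.py 0.523 -0.1148 0.150 -58.2 && python3 -m inch '[{"dx":0,"dy":0,"dz":0,"ax":0,"ay":0,"az":0,"grip":0.04},{"dx":0,"dy":0,"dz":0,"ax":0,"ay":0,"az":0,"grip":0.03},{"dx":0,"dy":0,"dz":0,"ax":0,"ay":0,"az":0,"grip":0.02},{"dx":0,"dy":0,"dz":0,"ax":0,"ay":0,"az":0,"grip":0.015},{"dx":0,"dy":0,"dz":0,"ax":0,"ay":0,"az":0,"grip":0.01},{"dx":0,"dy":0,"dz":0,"ax":0,"ay":0,"az":0,"grip":0.0},{"dx":0,"dy":0,"dz":0,"ax":0,"ay":0,"az":0,"grip":0.0},{"dx":0,"dy":0,"dz":0,"ax":0,"ay":0,"az":0,"grip":0.0}]' 50 && python3 to.py 0.523 -0.1148 0.150 -58.2
```

```text
time_s: 7.7
tcp_pos: [0.5229, -0.1163, 0.1501]
tcp_rot: [3.141, 0.0, -1.018]
wrist_force: [-0.4, -0.2, 1.4]
gripper_width: 0.0601
finger_force: 0.0
t 7.7 pos [ 0.5229 -0.1163  0.1501] yaw -58.35 rp [3.1407e+00 2.0000e-04] q [ 0.084  0.31  -0.327  0.    -0.935  0.468] F [-0.4 -0.2  1.4] w 0.060084793144241026
d [-0.0013 -0.0008  0.0001] a [ 0.0009  0.0002 -0.0026]
time_s: 8.5
tcp_pos: [0.5237, -0.115, 0.151]
tcp_rot: [-3.14, -0.001, -1.016]
wrist_force: [-0.8, 3.1, 5.3]
gripper_width: 0.0131
finger_force: 50.4
t 8.5 pos [ 0.5237 -0.115   0.151 ] yaw -58.24 rp [-3.1402e+00 -8.0000e-04] q [ 0.087  0.309 -0.326  0.    -0.935  0.468] F [-0.8  3.1  5.3] w 0.013058925140964297
d [-0.0005  0.0005  0.001 ] a [-0.0014 -0.0008 -0.0007]
```

```bash

python3 -m inch '[{"dx":0,"dy":0,"dz":0,"ax":0,"ay":0,"az":0.008,"grip":0},{"dx":0,"dy":0,"dz":0,"ax":0,"ay":0,"az":0.024,"grip":0},{"dx":0,"dy":0,"dz":0,"ax":0,"ay":0,"az":0.05,"grip":0},{"dx":0,"dy":0,"dz":0,"ax":0,"ay":0,"az":0.085,"grip":0},{"dx":0,"dy":0,"dz":0,"ax":0,"ay":0,"az":0.12,"grip":0},{"dx":0,"dy":0,"dz":0,"ax":0,"ay":0,"az":0.155,"grip":0},{"dx":0,"dy":0,"dz":0,"ax":0,"ay":0,"az":0.19,"grip":0},{"dx":0,"dy":0,"dz":0,"ax":0,"ay":0,"az":0.225,"grip":0},{"dx":0,"dy":0,"dz":0,"ax":0,"ay":0,"az":0.26,"grip":0},{"dx":0,"dy":0,"dz":0,"ax":0,"ay":0,"az":0.295,"grip":0}]' && python3 to.py 0.523 -0.1148 0.150 158 && python3 -c "
from h import *; print(T()[2]['moment'])"
```

```text
time_s: 9.5
tcp_pos: [0.5236, -0.115, 0.151]
tcp_rot: [-3.14, -0.0, -1.312]
wrist_force: [0.3, 3.2, 5.3]
gripper_width: 0.0134
finger_force: 50.6
t 9.5 pos [ 0.5236 -0.115   0.151 ] yaw -75.19 rp [-3.1402e+00 -5.0000e-04] q [ 0.087  0.309 -0.326  0.    -0.935  0.172] F [0.3 3.2 5.3] w 0.013363898427536207
d [-0.0003  0.0006  0.001 ] a [-1.3000e-03  1.3000e-03  2.2133e+00]
[0.73035251 0.08178565 0.12378117]
```

```bash

python3 -m inch '[{"dx":0,"dy":0,"dz":0,"ax":0,"ay":0,"az":0.035,"grip":0},{"dx":0,"dy":0,"dz":0,"ax":0,"ay":0,"az":0.07,"grip":0},{"dx":0,"dy":0,"dz":0,"ax":0,"ay":0,"az":0.105,"grip":0},{"dx":0,"dy":0,"dz":0,"ax":0,"ay":0,"az":0.14,"grip":0},{"dx":0,"dy":0,"dz":0,"ax":0,"ay":0,"az":0.175,"grip":0},{"dx":0,"dy":0,"dz":0,"ax":0,"ay":0,"az":0.21,"grip":0},{"dx":0,"dy":0,"dz":0,"ax":0,"ay":0,"az":0.245,"grip":0},{"dx":0,"dy":0,"dz":0,"ax":0,"ay":0,"az":0.28,"grip":0},{"dx":0,"dy":0,"dz":0,"ax":0,"ay":0,"az":0.315,"grip":0},{"dx":0,"dy":0,"dz":0,"ax":0,"ay":0,"az":0.35,"grip":0}]' && python3 -m inch '[{"dx":0,"dy":0,"dz":0,"ax":0,"ay":0,"az":0.035,"grip":0},{"dx":0,"dy":0,"dz":0,"ax":0,"ay":0,"az":0.07,"grip":0},{"dx":0,"dy":0,"dz":0,"ax":0,"ay":0,"az":0.105,"grip":0},{"dx":0,"dy":0,"dz":0,"ax":0,"ay":0,"az":0.14,"grip":0},{"dx":0,"dy":0,"dz":0,"ax":0,"ay":0,"az":0.175,"grip":0},{"dx":0,"dy":0,"dz":0,"ax":0,"ay":0,"az":0.21,"grip":0},{"dx":0,"dy":0,"dz":0,"ax":0,"ay":0,"az":0.245,"grip":0},{"dx":0,"dy":0,"dz":0,"ax":0,"ay":0,"az":0.28,"grip":0},{"dx":0,"dy":0,"dz":0,"ax":0,"ay":0,"az":0.315,"grip":0},{"dx":0,"dy":0,"dz":0,"ax":0,"ay":0,"az":0.35,"grip":0}]' && python3 -m inch '[{"dx":0,"dy":0,"dz":0,"ax":0,"ay":0,"az":0.035,"grip":0},{"dx":0,"dy":0,"dz":0,"ax":0,"ay":0,"az":0.07,"grip":0},{"dx":0,"dy":0,"dz":0,"ax":0,"ay":0,"az":0.105,"grip":0},{"dx":0,"dy":0,"dz":0,"ax":0,"ay":0,"az":0.14,"grip":0},{"dx":0,"dy":0,"dz":0,"ax":0,"ay":0,"az":0.175,"grip":0},{"dx":0,"dy":0,"dz":0,"ax":0,"ay":0,"az":0.21,"grip":0},{"dx":0,"dy":0,"dz":0,"ax":0,"ay":0,"az":0.245,"grip":0},{"dx":0,"dy":0,"dz":0,"ax":0,"ay":0,"az":0.28,"grip":0},{"dx":0,"dy":0,"dz":0,"ax":0,"ay":0,"az":0.315,"grip":0},{"dx":0,"dy":0,"dz":0,"ax":0,"ay":0,"az":0.35,"grip":0}]' && python3 to.py 0.523 -0.1148 0.150 158 && python3 - <<'E'
from fit import *
c=np.array([.523,-.1148]); a=np.radians(-58-(np.degrees(0))-76.3); g=c+.08*np.array([np.cos(a),np.sin(a)])
for n in("top","side"):
    A=cloud(n)[1]; b=near(A,g,.055,.1175,.128)
    if len(b)>20:
        e=circ(b,.034,g); d=e-c; print(n,len(b),e.round(4),np.degrees(np.arctan2(d[1],d[0])),np.hypot(*d))
E
```

```text
time_s: 10.5
tcp_pos: [0.5236, -0.115, 0.151]
tcp_rot: [-3.14, 0.0, -1.662]
wrist_force: [-0.4, 3.5, 6.1]
gripper_width: 0.0129
finger_force: 50.6
time_s: 11.5
tcp_pos: [0.5236, -0.115, 0.151]
tcp_rot: [-3.14, 0.001, -2.012]
wrist_force: [0.5, 3.7, 5.4]
gripper_width: 0.0134
finger_force: 50.6
time_s: 12.5
tcp_pos: [0.5236, -0.115, 0.151]
tcp_rot: [-3.141, 0.001, -2.362]
wrist_force: [0.0, 2.7, 5.1]
gripper_width: 0.0133
finger_force: 50.6
t 12.5 pos [ 0.5236 -0.115   0.151 ] yaw -135.35 rp [-3.1405e+00  9.0000e-04] q [ 0.087  0.309 -0.326  0.    -0.935 -0.878] F [0.  2.7 5.1] w 0.013263343484637055
d [0.0003 0.0006 0.001 ] a [-4.0000e-04  1.4000e-03  1.1633e+00]
top 139 [ 0.4658 -0.1714] -135.32577182765544 0.08043487562783098
side 159 [ 0.4668 -0.1704] -135.30872980274802 0.07909734780846406
```

```bash

python3 -m inch '[{"dx":0,"dy":0,"dz":0,"ax":0,"ay":0,"az":0.035,"grip":0},{"dx":0,"dy":0,"dz":0,"ax":0,"ay":0,"az":0.07,"grip":0},{"dx":0,"dy":0,"dz":0,"ax":0,"ay":0,"az":0.105,"grip":0},{"dx":0,"dy":0,"dz":0,"ax":0,"ay":0,"az":0.14,"grip":0},{"dx":0,"dy":0,"dz":0,"ax":0,"ay":0,"az":0.175,"grip":0},{"dx":0,"dy":0,"dz":0,"ax":0,"ay":0,"az":0.21,"grip":0},{"dx":0,"dy":0,"dz":0,"ax":0,"ay":0,"az":0.245,"grip":0},{"dx":0,"dy":0,"dz":0,"ax":0,"ay":0,"az":0.28,"grip":0},{"dx":0,"dy":0,"dz":0,"ax":0,"ay":0,"az":0.315,"grip":0},{"dx":0,"dy":0,"dz":0,"ax":0,"ay":0,"az":0.35,"grip":0}]' && python3 -m inch '[{"dx":0,"dy":0,"dz":0,"ax":0,"ay":0,"az":0.035,"grip":0},{"dx":0,"dy":0,"dz":0,"ax":0,"ay":0,"az":0.07,"grip":0},{"dx":0,"dy":0,"dz":0,"ax":0,"ay":0,"az":0.105,"grip":0},{"dx":0,"dy":0,"dz":0,"ax":0,"ay":0,"az":0.14,"grip":0},{"dx":0,"dy":0,"dz":0,"ax":0,"ay":0,"az":0.175,"grip":0},{"dx":0,"dy":0,"dz":0,"ax":0,"ay":0,"az":0.21,"grip":0},{"dx":0,"dy":0,"dz":0,"ax":0,"ay":0,"az":0.245,"grip":0},{"dx":0,"dy":0,"dz":0,"ax":0,"ay":0,"az":0.28,"grip":0},{"dx":0,"dy":0,"dz":0,"ax":0,"ay":0,"az":0.315,"grip":0},{"dx":0,"dy":0,"dz":0,"ax":0,"ay":0,"az":0.35,"grip":0}]' && python3 -m inch '[{"dx":0,"dy":0,"dz":0,"ax":0,"ay":0,"az":0.035,"grip":0},{"dx":0,"dy":0,"dz":0,"ax":0,"ay":0,"az":0.07,"grip":0},{"dx":0,"dy":0,"dz":0,"ax":0,"ay":0,"az":0.105,"grip":0},{"dx":0,"dy":0,"dz":0,"ax":0,"ay":0,"az":0.14,"grip":0},{"dx":0,"dy":0,"dz":0,"ax":0,"ay":0,"az":0.175,"grip":0},{"dx":0,"dy":0,"dz":0,"ax":0,"ay":0,"az":0.21,"grip":0},{"dx":0,"dy":0,"dz":0,"ax":0,"ay":0,"az":0.245,"grip":0},{"dx":0,"dy":0,"dz":0,"ax":0,"ay":0,"az":0.28,"grip":0},{"dx":0,"dy":0,"dz":0,"ax":0,"ay":0,"az":0.315,"grip":0},{"dx":0,"dy":0,"dz":0,"ax":0,"ay":0,"az":0.345,"grip":0}]' && python3 -m inch '[{"dx":0,"dy":0,"dz":0,"ax":0,"ay":0,"az":0.03,"grip":0},{"dx":0,"dy":0,"dz":0,"ax":0,"ay":0,"az":0.055,"grip":0},{"dx":0,"dy":0,"dz":0,"ax":0,"ay":0,"az":0.078,"grip":0},{"dx":0,"dy":0,"dz":0,"ax":0,"ay":0,"az":0.096,"grip":0},{"dx":0,"dy":0,"dz":0,"ax":0,"ay":0,"az":0.108,"grip":0},{"dx":0,"dy":0,"dz":0,"ax":0,"ay":0,"az":0.115,"grip":0},{"dx":0,"dy":0,"dz":0,"ax":0,"ay":0,"az":0.115,"grip":0},{"dx":0,"dy":0,"dz":0,"ax":0,"ay":0,"az":0.115,"grip":0},{"dx":0,"dy":0,"dz":0,"ax":0,"ay":0,"az":0.115,"grip":0}]'; python3 to.py 0.523 -0.1148 0.150 158.2 && python3 - <<'E'
from fit import *
c=np.array([.523,-.1148]); a=np.radians(158.2); g=c+.08*np.array([np.cos(a),np.sin(a)]); ims=[]
for n in("top","side"):
    im,A=cloud(n); b=near(A,g,.055,.1175,.128); ims.append(im)
    if len(b)>20:
        e=circ(b,.034,g); d=e-c; print(n,len(b),e.round(4),np.degrees(np.arctan2(d[1],d[0])),np.hypot(*d))
    for zl in(.05,.066):
        p=near(A,(.385,-.058),.03,zl,.08); d=p[:,:2]-c; q=np.degrees(np.arctan2(d[:,1],d[:,0])); print(n,"ptr",len(p),np.percentile(q,[3,50,97]).round(2),np.percentile(q,[3,97]).mean().round(2))
cv2.imwrite("pics/end.png",np.hstack([cv2.resize(ims[0][100:290,160:420],(410,300)),cv2.resize(ims[1][170:400,120:400],(365,300))]))
E
```

```text
time_s: 13.6
tcp_pos: [0.5236, -0.115, 0.151]
tcp_rot: [-3.141, 0.001, -2.712]
wrist_force: [-0.2, 2.5, 5.3]
gripper_width: 0.0135
finger_force: 50.6
time_s: 14.6
tcp_pos: [0.5236, -0.115, 0.151]
tcp_rot: [-3.141, 0.001, -3.062]
wrist_force: [0.0, 3.5, 5.7]
gripper_width: 0.0134
finger_force: 50.6
time_s: 15.6
tcp_pos: [0.5236, -0.115, 0.151]
tcp_rot: [3.141, 0.001, 2.876]
wrist_force: [0.4, 3.3, 5.1]
gripper_width: 0.0131
finger_force: 50.6
time_s: 16.5
tcp_pos: [0.5236, -0.115, 0.151]
tcp_rot: [3.141, 0.001, 2.762]
wrist_force: [-0.2, 3.4, 5.4]
gripper_width: 0.0137
finger_force: 50.6
t 16.5 pos [ 0.5236 -0.115   0.151 ] yaw 158.25 rp [3.1412e+00 1.2000e-03] q [ 0.087  0.309 -0.326  0.    -0.935 -2.037] F [-0.2  3.4  5.4] w 0.013721684999924693
d [ 0.0006 -0.0001  0.001 ] a [0.0004 0.0012 0.0009]
top 124 [ 0.4483 -0.0855] 158.59251236795373 0.08020709100108722
top ptr 84 [154.67 158.63 162.3 ] 158.49
top ptr 74 [154.67 158.47 162.13] 158.4
side 196 [ 0.4493 -0.085 ] 157.97179265585987 0.07947238336839778
side ptr 180 [153.96 157.44 161.7 ] 157.83
side ptr 113 [154.27 157.77 161.75] 158.01
```

View pics/end.png

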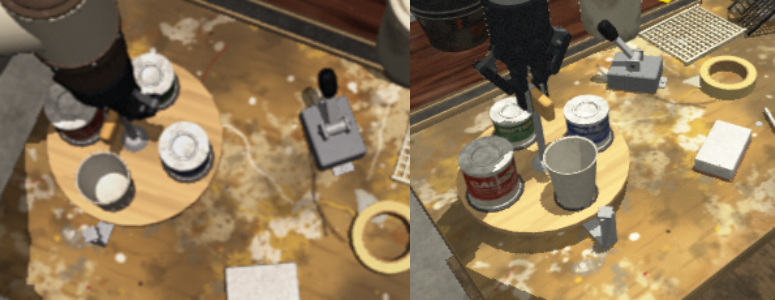

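The beaker, at (105,180) in the top view and (572,172) in the side view, stands in line with the pointer to within about 0.2° in both cameras. The lever is still off, at (327,82) in the top view, and the loose things are where they were. The grip holds at 50 N.

```bash
python3 -c "
from rig import job; print(job.sign_off())"
```

```text
the job is handed in; nothing more can be done
None
```

The job is handed in: the drive lever was thrown fully off first, then the turntable was turned smoothly by its handle until the open beaker stood in line with the pointer (within about 0.2° by both cameras), and the gripper still holds the handle in the middle at 50 N.

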